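Dock a dish and start the reader with its two-key chord

ROBOT

A 6-joint arm with a two-finger parallel gripper is mounted at the origin on a cart in front of the work surface, level with it; the furniture and walls round the work are solid. World frame = base frame: x ahead of the robot, y to its left, z up, the work surface at z = 0. Lengths are in mm, angles in rad, forces in N, time in s.
With the tool pointing down it reaches from about 250 to 725 mm from the base axis. Payload 4 kg.
Tool frame: the origin (TCP) lies on the centre line of the jaws, within the pads' length; the fingertips stand 22 mm ahead of it and the grasp point (between the pads) lies 3 mm ahead of it; z points along the fingers, y is the line along which they close (so a half turn about z gives the same grasp; the last joint's range is limited). The gripper opens to 85 mm and grips with 20 to 120 N. Pads are 22 mm wide; open, the fingers measure 114 mm over their backs; the gripper's body (76 mm by 85 mm) begins 54 mm behind the grasp point. The pads swing forward as they close: fully open they stand 13 mm farther back than shut.
Start: joints at [1.288, 0.241, 0.005, 1.335, 0, 1.571], TCP at [139.521, 480.139, 253.306] pointing down, gripper open.
Joint ranges: [-2.72, 2.72], [-1.05, 1.87], [-1.09, 1.28], [-1.99, 2.15], [-1.42, 1.44], [-3.14, 3.14]. Speed limits (rad/s): [2.79, 2.79, 3.14, 3.14, 3.14, 3.14].

INTERFACE

Orientations are given as a unit quaternion [x, y, z, w].
In Python, from workcell import status, cams, ticket gives the robot as it stands.
- The arm moves only by the tool apply_moves, never from a script. Its argument "rows" is a list of rows, each a list of 3 entries, a list of its own where there are three numbers: the shift along the tool's x, y, z in m, then the turn, a rotation vector about the tool's x, y, z in rad, then the gripper's target within -1 to 1 (shut at 1, half-way at 0, fully open at -1). A call has 1 to 12 rows; each row shifts and turns the commanded pose from where the row before left it, along the tool's axes as they then stand; what a row does not reach is not made up. A row lasts 1/12 s, in which the tool goes at most 41.7 mm and 7.16 degrees, less where a joint would pass 70% of its speed; a pose out of reach is approached as far as the arm can. A call with a gripper value outside its range is refused whole. The fingers move at their own pace and stop on an object; "squeeze" is the grip in N (left out, the last holds). Time passes only in rows, so rows that do not move let the fingers close. It gives the time, the measured TCP pose, the force, the opening and the grip force at its end, in the units of the state.
- status.get_state(): the state, without advancing time (a new reading comes with each control period).
- cams.get_image(name): name is "scene" or "top" or "wrist"; returns the picture (400x640x3 uint8, red, green, blue); there is no depth.
- cams.get_calibration(name): a dict with "fovy" (degrees; the focal length in pixels is half the picture's height over the tangent of half this angle, whatever the lens; pixels are square), "cx", "cy" (the principal point, pixels), "view" (4x4, takes a point from world to camera coordinates); the wrist camera has in their place "tool_from_camera" (4x4, takes a point from camera to tool coordinates, whose origin is the TCP and whose axes are the flange's). Camera axes: x right, y up, looking along -z (the intrinsics and any distortion apply to the point x, -y, -z); pixel columns grow to the right and rows downward; lengths in mm; the calibration is good to about 2 mm. The wrist camera is an equidistant fisheye: a pixel r from the principal point sees the ray r / f radians off the axis. A picture is of the moment at which its call begins: read the wrist's pose just before it. get_calibration takes no time and is no camera call.
- ticket.sign_off(): hands the job in; it is judged then, once.
The state is a dict: "t": time; "joint_pos": joint angles; "qvel": joint speeds; "joint_torque": joint torques, N m; "tool_pos": TCP position; "orientation": TCP orientation; "wrist_force": force on the tool from outside, world axes, zero at the start; "ft_torque": the same for the moment, N m; "grip_width": opening from 0.0 (shut) to 1.0 (fully open); "grasp_force": force on a finger pad.
Only numpy, scipy, OpenCV 4.12 (cv2) and the standard library are available. Lean on these libraries where they do the work, as an engineer would, in place of code of your own. Each camera call takes 0.05 s, during which the arm holds its last target. There are 200 camera calls.

TASK

Push the covered petri dish along the table top into the cradle of the white reader box, fully home against the box. Then press the reader's two big round keys together with both fingertips, fully down, hold them down for three seconds and let go. Do not lift or tip the dish, leave the small square key between the round ones unpressed and the other things where they are.

Things in the scene. Friction and masses are not known exactly. Their poses are not given: they have to be found in the camera images.
- reader: the reader, a white box fixed to the table, 100 (x) x 150 (y) x 56 mm high; origin at the centre of its underside, on the table top. Its own -x side is the front, where the cradle is; the keys are on its top. The room's wall is at world y = -0.415, to its right
- seat (a point): point on the table top where the dish's centre is when home, touching the box front: reader x = -0.096, y = 0; axes as the reader's. The cradle round it: two grey jaws 20 mm high along reader x, 98 mm apart inside, straight from the box front (x = -0.050) to x = -0.100, then flaring outward by 30 degrees to x = -0.121 (123 mm apart at the mouth). No floor: the dish slides in on the table top
- power_strip: fixed obstacle: power strip lying along x to the left of reader and dish, always at the same place: x 0.42 to 0.82, right edge at about y = -0.06, 36 mm high, with plugs up to 100 mm high from x = 0.50 on; origin under its centre
- dish: round clear petri dish with its lid on (the lid stays on), in front of the reader; 91 mm diameter over the lid (the lid's rim is the widest part, 14 to 16 mm above the table), 87 mm below it, 16 mm high, about 50 g; origin at the centre of its underside. It slides freely on the table
- key_left_top (a point): centre of the top of the left big round key (reader y = +0.030, x = -0.012), a black cap 28 mm in diameter in an aluminium collar 36 mm wide; top 74 mm above the table when up, 68 mm when fully down, collar top 63 mm. Spring: about 1.2 N to start, 4 N fully down
- key_right_top (a point): centre of the top of the right big round key (reader y = -0.030, x = -0.012): the same as the left one, 60 mm from it centre to centre
- key_left (a joint): left round key, joint value: 0 up, 0.006 (m) fully down
- key_right (a joint): right round key, joint value: 0 up, 0.006 (m) fully down
- key_cancel (a joint): small square cancel key, 10 x 10 mm, midway between the round keys, its top 65 mm above the table (9 mm lower than theirs); not to be pressed; joint value 0 up, 0.004 down
- vial_side: bystander: capped glass vial, 27 mm wide, 55 mm high, beside the reader on its right; origin under its centre
- vial_back: bystander: the same kind of vial, behind the reader
- beaker: bystander: small glass beaker, 45 mm wide, 56 mm high, behind the reader
- bottle: bystander: screw-cap bottle, 78 mm wide, 158 mm high, on the left half of the table
- tape: bystander: roll of tape, 104 mm wide, 25 mm high, on the left half of the table
- case: bystander: flat sample case, 111 x 152 x 44 mm, on the left half of the table
- pad: bystander: note pad with a clip, 55 x 159 x 14 mm, near the front edge of the table, left

How it is judged:
By the outcome, as a careful person would: the job done as asked, in the order asked, and still so for the second after the job is handed in, with the robot touching nothing.
It also fails if it takes over 61 s, if anything falls off the work surface, if the arm or the gripper's body presses on something with over 40 N, if the wrist force passes 120 N, or if a joint passes its speed limit or range.

## Working session

There is one attempt and no reset: what is moved stays moved. The work goes in short steps, Python scripts to look and compute and a tool call to move; the robot and the scene stay as the last step left them, time stands still between calls to the robot, and variables do not carry over. Pictures are saved under pics/ and viewed, at most 13 in all, crops included, and the job is handed in when it is done.

Besides the shell and the picture viewer there is one more tool, called after ">>>" as a command line: name --argument value ..., lists and objects as JSON in quotes. apply_moves: Moves the arm, as the interface text tells. Its arguments: {"type":"object","properties":{"rows":{"type":"array"},"squeeze":{"type":"number"}},"required":["rows"]}

```bash
mkdir -p pics; ls; python3 - <<'E'
from workcell import status, cams
import cv2
print(status.get_state())
for n in ("scene","top"):
    c=cams.get_calibration(n); print(n,c)
    cv2.imwrite(f"pics/{n}0.png",cams.get_image(n)[:,:,::-1])
print(cams.get_calibration("wrist"))
E
```

```text
pics
{'t': 0.0, 'joint_pos': array([ 1.28800182e+00,  2.41405152e-01,  3.75558981e-03,  1.33521965e+00,
       -7.67235922e-07,  1.57076081e+00]), 'qvel': array([ 0.0012765 , -0.00128036, -0.000738  , -0.00047937, -0.0016412 ,
        0.0001217 ]), 'joint_torque': array([-1.34045174e-03, -3.72314429e+01,  2.52411819e+01,  1.69955799e-02,
       -2.27901028e-04, -4.46640144e-06]), 'tool_pos': array([139.35866043, 479.58328631, 252.4288002 ]), 'orientation': array([ 1.40908905e-01,  9.90022023e-01, -1.02615225e-03, -1.45700981e-04]), 'wrist_force': array([-0.98101092, -0.62337686,  0.22667298]), 'ft_torque': array([0.01578408, 0.00148585, 0.03286411]), 'grasp_force': 0.0, 'grip_width': 1.0027670082498932}
scene {'fovy': 45.33116893967676, 'cx': 312.50893415164984, 'cy': 206.52131387479142, 'view': array([[-1.25998936e-02, -9.99652201e-01,  2.31672184e-02,
        -3.50208865e+01],
       [ 6.30754277e-01,  1.00319090e-02,  7.75917781e-01,
        -4.38499139e+02],
       [-7.75880329e-01,  2.43893036e-02,  6.30408500e-01,
        -1.05558267e+03],
       [ 0.00000000e+00,  0.00000000e+
[... 223 characters left out ...]
,
       [ 9.87281076e-01, -2.89703325e-02,  1.56322735e-01,
        -5.66705600e+02],
       [-1.56915633e-01, -1.94536246e-02,  9.87420397e-01,
        -1.23728037e+03],
       [ 0.00000000e+00,  0.00000000e+00,  0.00000000e+00,
         1.00000000e+00]])}
{'fovy': 65.70646984690485, 'cx': 319.90019844549886, 'cy': 198.21558670404255, 'tool_from_camera': array([[-2.38523525e-04,  9.55482166e-01,  2.95048765e-01,
         7.52915307e+01],
       [ 9.99999854e-01,  8.47104848e-05,  5.34095213e-04,
         5.89204227e-01],
       [ 4.85324727e-04,  2.95048849e-01, -9.55482047e-01,
        -1.20916179e+02],
       [ 0.00000000e+00,  0.00000000e+00,  0.00000000e+00,
         1.00000000e+00]])}
```

View pics/scene0.png

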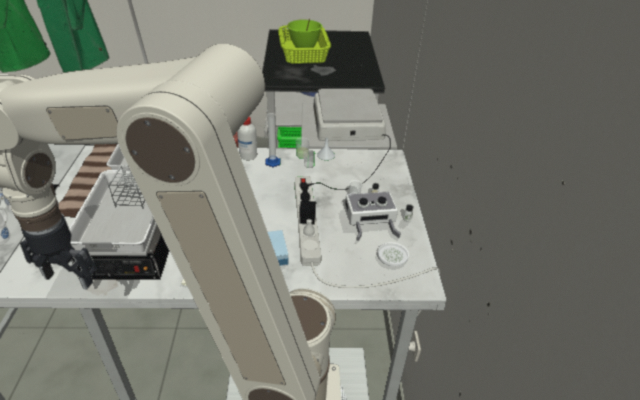

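View pics/top0.png

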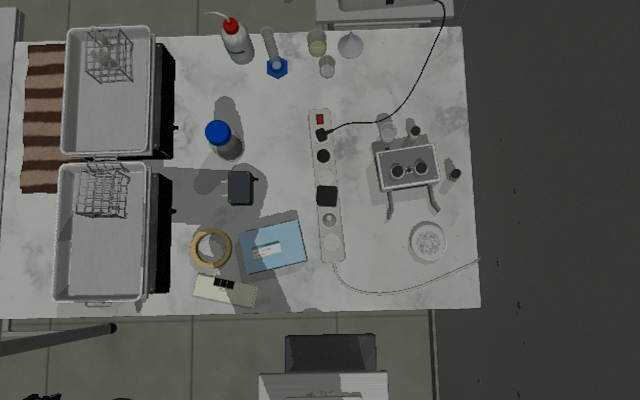

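The top view shows the reader at about (407,167), its round keys at (397,170) and (421,168), the jaws at (390,205) and (432,200), and the dish at (428,240). The scene view shows the same layout, partly hidden by the arm.

```bash
cat > h.py <<'E'
import numpy as np, cv2
from scipy.spatial.transform import Rotation as R
from workcell import status, cams
def ray(n,px,st=None):
    c=cams.get_calibration(n); f=200/np.tan(np.radians(c["fovy"]/2))
    u,v=(np.array(px,float)-[c["cx"],c["cy"]])
    if n=="wrist":
        r=np.hypot(u,v); a=r/f; s=np.sin(a)/max(r,1e-9)
        d=np.array([u*s,-v*s,-np.cos(a)]); T=c["tool_from_camera"]
        q=R.from_quat(st["orientation"]).as_matrix()
        return q@T[:3,3]+st["tool_pos"], q@T[:3,:3]@d
    V=c["view"]; d=V[:3,:3].T@np.array([u/f,-v/f,-1]); return -V[:3,:3].T@V[:3,3], d
def onz(n,px,z,st=None):
    o,d=ray(n,px,st); return o+d*(z-o[2])/d[2]
E
python3 - <<'E'
from h import *
for nm,p,z in [("kl",(397,170),74),("kr",(421,168),74),("dish",(428,240),16),("dishL",(409,241),15),("dishR",(446,240),15),("boxFL",(380,193),56),("boxFR",(440,185),56),("boxBL",(374,150),56),("boxBR",(435,144),56),("jawL",(389,218),20),("jawR",(438,210),20),("vial",(455,174),55),("vialb",(415,130),55),("beaker",(388,128),30)]:
    print(nm,onz("top",p,z).round(0))
E
```

```text
kl [ 640. -198.   74.]
kr [ 643. -258.   74.]
dish [ 470. -275.   16.]
dishL [ 468. -227.   15.]
dishR [ 468. -320.   15.]
boxFL [ 587. -156.   56.]
boxFR [ 602. -305.   56.]
boxBL [ 697. -145.   56.]
boxBR [ 708. -299.   56.]
jawL [ 528. -179.   20.]
jawR [ 545. -304.   20.]
vial [ 629. -344.   55.]
vialb [ 746. -251.   55.]
beaker [ 761. -185.   30.]
```

>>> apply_moves --rows '[[[0, 0, 0], [0, 0, -0.096], -1], [[0, 0, 0], [0, 0, -0.096], -1], [[0, 0, 0], [0, 0, -0.096], -1], [[0, 0, 0], [0, 0, -0.094], -1], [[-0.0094, -0.0366, 0], [0, 0, 0], -1], [[-0.0094, -0.0366, 0], [0, 0, 0], -1], [[-0.0094, -0.0366, 0], [0, 0, 0], -1], [[-0.0094, -0.0366, 0], [0, 0, 0], -1], [[-0.0094, -0.0366, 0], [0, 0, 0], -1], [[-0.0094, -0.0366, 0], [0, 0, 0], -1], [[-0.0094, -0.0366, 0], [0, 0, 0], -1], [[-0.0094, -0.0366, 0], [0, 0, 0], -1]]'

```text
t: 1.1
tool_pos: [243.1, 194.4, 253.1]
orientation: [-0.05, 0.999, -0.0, -0.0]
wrist_force: [1.2, -0.0, 0.6]
grip_width: 1.004
grasp_force: 0.0
```

>>> apply_moves --rows '[[[-0.0094, -0.0366, 0], [0, 0, 0], -0.2], [[-0.0094, -0.0366, 0], [0, 0, 0], -0.2], [[-0.0094, -0.0366, 0], [0, 0, 0], -0.2], [[-0.0094, -0.0366, 0], [0, 0, 0], -0.2], [[-0.0094, -0.0366, 0], [0, 0, 0], -0.2], [[-0.0094, -0.0366, 0], [0, 0, 0], -0.2], [[-0.0094, -0.0366, 0], [0, 0, 0], -0.2], [[-0.0094, -0.0366, 0], [0, 0, 0], -0.2], [[-0.0094, -0.0366, 0], [0, 0, 0], -0.2], [[-0.0094, -0.0366, 0], [0, 0, 0], -0.2], [[-0.0094, -0.0366, 0], [0, 0, 0], -0.2], [[-0.0094, -0.0366, 0], [0, 0, 0], -0.2]]'

```text
t: 2.1
tool_pos: [399.0, -231.6, 252.9]
orientation: [-0.049, 0.999, 0.0, -0.0]
wrist_force: [1.4, 0.7, -0.1]
grip_width: 0.601
grasp_force: 0.0
```

>>> apply_moves --rows '[[[0, 0, 0], [0, 0, 0], -0.2], [[0, 0, 0], [0, 0, 0], -0.2], [[0, 0, 0], [0, 0, 0], -0.2], [[0, 0, 0], [0, 0, 0], -0.2]]'

```text
t: 2.43
tool_pos: [398.5, -228.5, 253.1]
orientation: [-0.05, 0.999, 0.0, -0.0]
wrist_force: [-0.6, -0.1, -0.4]
grip_width: 0.6
grasp_force: 0.0
```

```bash
python3 - <<'E'
from h import *
import pickle
st=status.get_state(); im=cams.get_image("wrist"); print(st["t"],st["tool_pos"],st["orientation"],st["grip_width"],st["wrist_force"],st["joint_pos"])
pickle.dump((st,im),open("w1.pkl","wb")); cv2.imwrite("pics/w1.png",im[:,:,::-1])
E
```

```text
2.4333 [ 398.47239244 -228.52882923  253.11324108] [-5.00829682e-02  9.98744871e-01  4.18058659e-04 -4.52857113e-04] 0.5998879572780437 [-0.55518401 -0.1224538  -0.4475441 ] [-5.20846692e-01  1.61251248e-01 -9.53248418e-02  1.31543416e+00
  2.14021629e-04 -6.21054699e-01]
```

View pics/w1.png

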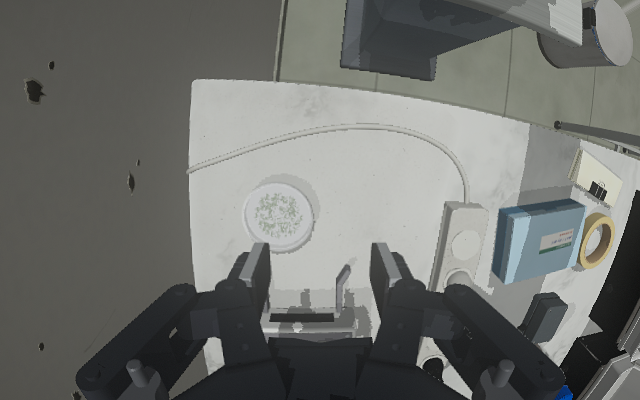

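The wrist view shows the dish at about (279,217), rim from 243 to 314 across and 182 to 252 down. The reader is mostly hidden behind the gripper at (310,310), and the power strip is at right. I'll go over the reader to see its keys.

```bash
python3 - <<'E'
from h import *
import pickle
st,im=pickle.load(open("w1.pkl","rb"))
for p in [(243,217),(314,217),(279,182),(279,252)]: print(onz("wrist",p,15,st).round(1))
E
```

```text
[ 468.2 -318.7   15. ]
[ 458.7 -229.3   15. ]
[ 418.4 -275.4   15. ]
[ 512.  -270.2   15. ]
```

>>> apply_moves --rows '[[[-0.037, 0.004, 0], [0, 0, 0], -0.2], [[-0.037, 0.004, 0], [0, 0, 0], -0.2], [[-0.037, 0.004, 0], [0, 0, 0], -0.2], [[-0.037, 0.004, 0], [0, 0, 0], -0.2], [[-0.037, 0.004, 0], [0, 0, 0], -0.2], [[-0.037, 0.004, 0], [0, 0, 0], -0.2], [[0, 0, 0], [0, 0, 0], -0.2], [[0, 0, 0], [0, 0, 0], -0.2], [[0, 0, 0], [0, 0, 0], -0.2], [[0, 0, 0], [0, 0, 0], -0.2]]'

```text
t: 3.32
tool_pos: [616.6, -183.3, 254.2]
orientation: [-0.05, 0.999, -0.0, 0.0]
wrist_force: [0.1, -1.2, -0.5]
grip_width: 0.598
grasp_force: 0.0
```

```bash
python3 - <<'E'
from h import *
import pickle
st=status.get_state(); im=cams.get_image("wrist"); print(st["t"],st["tool_pos"],st["orientation"],st["grip_width"])
pickle.dump((st,im),open("w2.pkl","wb")); cv2.imwrite("pics/w2.png",im[:,:,::-1])
E
```

```text
3.3167 [ 616.62630233 -183.33180122  254.20222148] [-4.97676905e-02  9.98760808e-01 -1.29428515e-04  9.35739254e-05] 0.5978213423489572
```

View pics/w2.png

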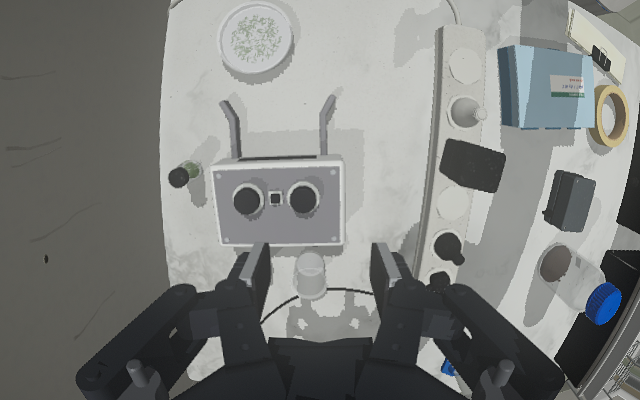

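The wrist view shows the whole reader: round keys at about (247,200) and (303,197), cancel key at (276,198), jaws at (235,130) and (325,125), and the dish at (257,40). Next I'll measure the key centres, jaws and dish accurately.

```bash
python3 - <<'E'
from h import *
import pickle
st,im=pickle.load(open("w2.pkl","rb"))
m=((im.max(2)<70)*255).astype(np.uint8)
m[:, :225]=0; m[:,330:]=0; m[:175]=0; m[225:]=0
n,_,s,c=cv2.connectedComponentsWithStats(m)
ks=[]
for i in range(1,n):
    if s[i,4]>300: print(s[i],c[i]); ks.append(onz("wrist",c[i],74,st)); print(ks[-1].round(1))
d=(ks[0]-ks[1]) if ks[0][1]>ks[1][1] else ks[1]-ks[0]
print("len",np.linalg.norm(d),"yaw",np.arctan2(-d[0],d[1]))
for nm,p,z in [("fl",(344,156),56),("fr",(213,164),56),("bl",(344,245),56),("br",(219,247),56),("jl tip",(335,97),20),("jr tip",(222,101),20),("dishc",(257,40),15),("dl",(220,42),15),("dr",(295,40),15)]: print(nm,onz("wrist",p,z,st).round(1))
E
```

```text
[291 187  25  26 504] [302.62301587 199.44047619]
[ 637.4 -198.6   74. ]
[234 188  26  26 456] [247.08552632 201.06140351]
[ 645.  -256.3   74. ]
len 58.133647130129056 yaw 0.13046210480998663
fl [ 591.6 -160.3   56. ]
fr [ 612.7 -300.5   56. ]
bl [ 692.8 -147.8   56. ]
br [ 712.3 -294.1   56. ]
jl tip [ 530.4 -174.5   20. ]
jr tip [ 544.3 -304.9   20. ]
dishc [ 469.6 -270.7   15. ]
dl [ 472.6 -315.7   15. ]
dr [ 467.4 -226.5   15. ]
```

>>> apply_moves --rows '[[[0, 0, 0], [0, 0, -0.017], -0.4], [[0.0315, -0.0102, 0], [0, 0, 0], -0.4], [[0.0315, -0.0102, 0], [0, 0, 0], -0.4], [[0.0315, -0.0102, 0], [0, 0, 0], -0.4], [[0.0315, -0.0102, 0], [0, 0, 0], -0.4], [[0.0315, -0.0102, 0], [0, 0, 0], -0.4], [[0.0315, -0.0102, 0], [0, 0, 0], -0.4], [[0.0315, -0.0102, 0], [0, 0, 0], -0.4], [[0, 0, 0], [0, 0, 0], -0.4], [[0, 0, 0], [0, 0, 0], -0.4], [[0, 0, 0], [0, 0, 0], -0.4], [[0, 0, 0], [0, 0, 0], -0.4]]'

```text
t: 4.37
tool_pos: [407.6, -280.1, 253.8]
orientation: [-0.058, 0.998, -0.0, 0.001]
wrist_force: [-0.3, -0.2, -0.2]
grip_width: 0.703
grasp_force: 0.0
```

```bash
python3 - <<'E'
from h import *
import pickle
st=status.get_state(); im=cams.get_image("wrist"); print(st["t"],st["tool_pos"],st["orientation"],st["grip_width"])
pickle.dump((st,im),open("w3.pkl","wb")); cv2.imwrite("pics/w3.png",im[:,:,::-1])
E
```

```text
4.3667 [ 407.57099696 -280.10438078  253.78986146] [-5.84540041e-02  9.98289831e-01 -3.08613553e-04  6.69194208e-04] 0.7034843521240776
```

View pics/w3.png

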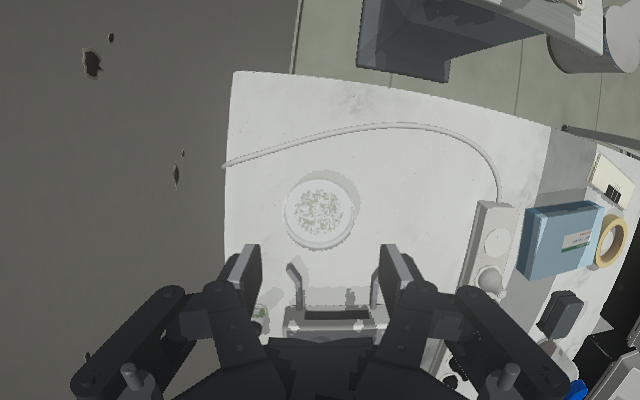

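The dish is centred between the fingers: rim columns 284–355, rows 177–250, centre about (319,213). The cable lies across row 130–165.

```bash
python3 - <<'E'
from h import *
import pickle
st,im=pickle.load(open("w3.pkl","rb"))
P=[onz("wrist",p,15,st)[:2] for p in [(284,213),(355,213),(319,177),(319,250)]]
print(np.round(P,1))
print("cable",[onz("wrist",p,4,st).round(0)[:2] for p in [(270,152),(320,137),(370,127)]])
E
```

```text
[[ 467.8 -317.7]
 [ 457.5 -230.3]
 [ 417.4 -279.9]
 [ 513.4 -268.7]]
cable [array([ 396., -342.]), array([ 371., -284.]), array([ 351., -226.])]
```

>>> apply_moves --rows '[[[0, 0, 0.035], [0, 0, 0], -0.4], [[0, 0, 0.035], [0, 0, 0], -0.4], [[0, 0, 0.035], [0, 0, 0], -0.4], [[0, 0, 0.035], [0, 0, 0], -0.4], [[0, 0, 0.035], [0, 0, 0], -0.4], [[0, 0, 0.03], [0, 0, 0], -0.4], [[0, 0, 0], [0, 0, 0], -0.4], [[0, 0, 0], [0, 0, 0], -0.4], [[0, 0, 0], [0, 0, 0], -0.4]]'

```text
t: 5.17
tool_pos: [408.4, -280.6, 49.5]
orientation: [-0.059, 0.998, -0.001, 0.001]
wrist_force: [0.0, -0.5, 0.1]
grip_width: 0.701
grasp_force: 0.0
```

>>> apply_moves --rows '[[[-0.003, 0, 0.005], [0, 0, 0], -0.4], [[0, 0, 0.005], [0, 0, 0], -0.4], [[0, 0, 0.005], [0, 0, 0], -0.4], [[0, 0, 0.005], [0, 0, 0], -0.4], [[0, 0, 0], [0, 0, 0], -0.4]]'

```text
t: 5.58
tool_pos: [409.3, -279.6, 27.6]
orientation: [-0.058, 0.998, 0.0, -0.0]
wrist_force: [-0.9, -0.0, 1.4]
grip_width: 0.699
grasp_force: 0.0
```

```bash
python3 - <<'E'
from h import *
st=status.get_state();print(st["tool_pos"],st["wrist_force"])
im=cams.get_image("wrist"); cv2.imwrite("pics/w4.png",im[:,:,::-1])
E
```

```text
[ 409.31465165 -279.5688076    27.61130604] [-0.86569854 -0.02048707  1.39708383]
```

View pics/w4.png

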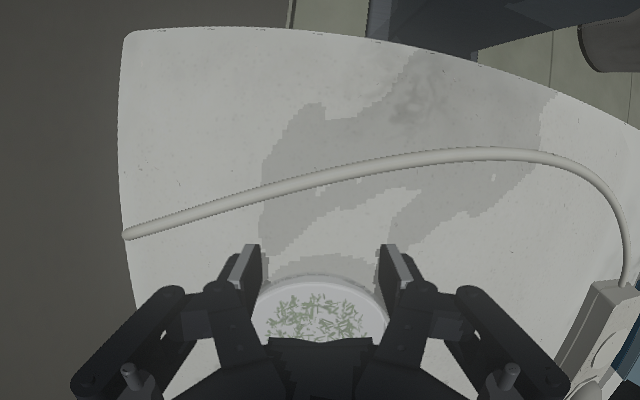

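The dish's near rim is at (320,275), just ahead of and between the fingertips at (250,245) and (388,245). The cable is clear behind them. Next I'll feel for the table.

>>> apply_moves --rows '[[[0, 0, 0.003], [0, 0, 0], -0.4], [[0, 0, 0.003], [0, 0, 0], -0.4], [[0, 0, 0], [0, 0, 0], -0.4]]'

```text
t: 5.88
tool_pos: [409.5, -279.7, 21.8]
orientation: [-0.058, 0.998, 0.0, -0.0]
wrist_force: [-0.2, 0.2, 0.4]
grip_width: 0.698
grasp_force: 0.0
```

>>> apply_moves --rows '[[[0, 0, 0.002], [0, 0, 0], -0.4], [[0, 0, 0], [0, 0, 0], -0.4]]'

```text
t: 6.05
tool_pos: [409.7, -279.8, 20.0]
orientation: [-0.058, 0.998, 0.0, -0.0]
wrist_force: [0.6, -0.4, -0.4]
grip_width: 0.7
grasp_force: 0.0
```

>>> apply_moves --rows '[[[0, 0, 0.002], [0, 0, 0], -0.4], [[0, 0, 0], [0, 0, 0], -0.4]]'

```text
t: 6.22
tool_pos: [409.7, -279.8, 18.1]
orientation: [-0.058, 0.998, 0.0, -0.0]
wrist_force: [-0.1, -0.7, 0.4]
grip_width: 0.702
grasp_force: 0.0
```

>>> apply_moves --rows '[[[-0.002, 0, 0.001], [0, 0, 0], -0.4], [[-0.003, 0, 0.001], [0, 0, 0], -0.4], [[-0.003, 0, 0], [0, 0, 0], -0.4], [[-0.003, 0, 0], [0, 0, 0], -0.4], [[0, 0, 0], [0, 0, 0], -0.4]]'

```text
t: 6.63
tool_pos: [419.7, -278.9, 17.0]
orientation: [-0.058, 0.998, -0.0, -0.001]
wrist_force: [-5.3, -0.1, 8.9]
grip_width: 0.702
grasp_force: 4.6
```

>>> apply_moves --rows '[[[-0.0045, 0.0015, 0], [0, 0, 0], -0.4], [[-0.0045, 0.0025, 0], [0, 0, 0], -0.4], [[-0.0045, 0.0025, 0], [0, 0, 0], -0.4], [[-0.0045, 0.0025, 0], [0, 0, 0], -0.4], [[-0.0045, 0.0025, 0], [0, 0, 0], -0.4], [[-0.0045, 0.0025, 0], [0, 0, 0], -0.4], [[-0.0045, 0.0025, 0], [0, 0, 0], -0.4], [[-0.0045, 0.0025, 0], [0, 0, 0], -0.4], [[-0.0045, 0.0025, 0], [0, 0, 0], -0.4], [[-0.0045, 0.0025, 0], [0, 0, 0], -0.4], [[-0.003, 0.001, 0], [0, 0, 0], -0.4], [[0, 0, 0], [0, 0, 0], -0.4]]'

```text
t: 7.63
tool_pos: [465.9, -248.8, 17.1]
orientation: [-0.058, 0.998, -0.001, -0.0]
wrist_force: [-1.9, -1.4, 5.4]
grip_width: 0.698
grasp_force: 2.8
```

```bash
python3 - <<'E'
from h import *
st=status.get_state();print(st["t"],st["tool_pos"],st["wrist_force"],st["orientation"])
a=cams.get_image("wrist"); b=cams.get_image("top"); c=cams.get_image("scene")
cv2.imwrite("pics/w5.png",np.vstack([a[150:],cv2.resize(np.hstack([b[100:280,340:500],c[150:330,300:460]]),(640,360),interpolation=cv2.INTER_CUBIC)[:350]])[:,:,::-1])
E
```

```text
7.6333 [ 465.8913786  -248.83531496   17.06559278] [-1.86635422 -1.3793283   5.43361623] [-5.81466361e-02  9.98307581e-01 -9.61684509e-04 -1.31570046e-04]
```

View pics/w5.png

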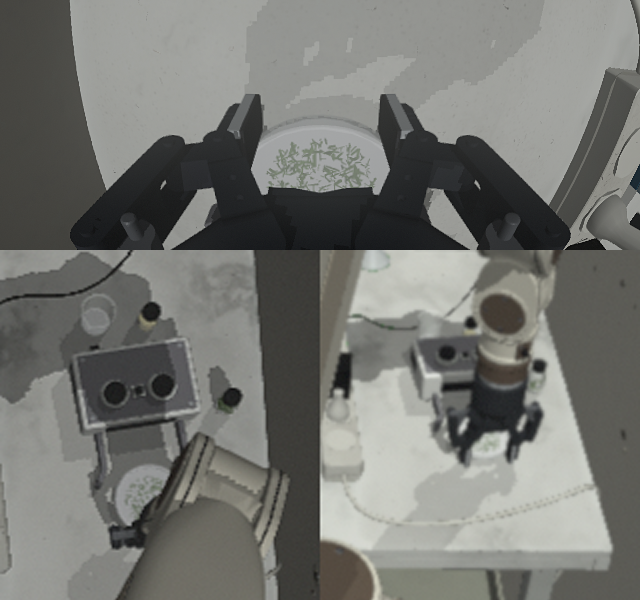

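The tips rub on the table (TCP z 17), so I'll raise them slightly. The dish sits centred between the fingers ((318,150) in the top panel), and in the lower left panel it is at the cradle mouth around (145,490), between the jaws.

>>> apply_moves --rows '[[[0, 0, -0.0035], [0, 0, 0], -0.4], [[-0.003, 0.0005, 0], [0, 0, 0], -0.4], [[-0.004, 0.0005, 0], [0, 0, 0], -0.4], [[-0.004, 0, 0], [0, 0, 0], -0.4], [[-0.004, 0, 0], [0, 0, 0], -0.4], [[-0.004, 0, 0], [0, 0, 0], -0.4], [[-0.004, 0, 0], [0, 0, 0], -0.4], [[-0.004, 0, 0], [0, 0, 0], -0.4], [[-0.004, 0, 0], [0, 0, 0], -0.4], [[-0.003, 0, 0], [0, 0, 0], -0.4], [[-0.002, 0, 0], [0, 0, 0], -0.4], [[0, 0, 0], [0, 0, 0], -0.4]]'

```text
t: 8.78
tool_pos: [501.8, -243.0, 19.8]
orientation: [-0.058, 0.998, -0.0, 0.0]
wrist_force: [-0.7, -0.3, 0.4]
grip_width: 0.699
grasp_force: 0.1
```

>>> apply_moves --rows '[[[-0.0015, 0, 0], [0, 0, 0], -0.4], [[-0.0015, 0, 0], [0, 0, 0], -0.4], [[0, 0, 0], [0, 0, 0], -0.4]]'

```text
t: 9.03
tool_pos: [504.4, -242.7, 19.8]
orientation: [-0.058, 0.998, 0.0, 0.0]
wrist_force: [0.1, 0.1, -0.3]
grip_width: 0.7
grasp_force: 0.1
```

>>> apply_moves --rows '[[[-0.001, 0, 0], [0, 0, 0], -0.4], [[-0.001, 0, 0], [0, 0, 0], -0.4], [[0, 0, 0], [0, 0, 0], -0.4]]'

```text
t: 9.28
tool_pos: [506.3, -242.5, 19.8]
orientation: [-0.058, 0.998, -0.0, 0.0]
wrist_force: [-0.7, 0.2, -0.1]
grip_width: 0.701
grasp_force: 0.1
```

>>> apply_moves --rows '[[[-0.001, 0, 0], [0, 0, 0], -0.4], [[-0.001, 0, 0], [0, 0, 0], -0.4], [[0, 0, 0], [0, 0, 0], -0.4]]'

```text
t: 9.53
tool_pos: [508.4, -242.3, 19.8]
orientation: [-0.058, 0.998, -0.0, 0.0]
wrist_force: [0.4, -0.0, 0.4]
grip_width: 0.701
grasp_force: 0.1
```

>>> apply_moves --rows '[[[-0.001, 0, 0], [0, 0, 0], -0.4], [[-0.001, 0, 0], [0, 0, 0], -0.4], [[0, 0, 0], [0, 0, 0], -0.4]]'

```text
t: 9.78
tool_pos: [510.4, -242.0, 19.8]
orientation: [-0.058, 0.998, -0.0, 0.0]
wrist_force: [-0.7, -0.3, 0.0]
grip_width: 0.7
grasp_force: 0.1
```

>>> apply_moves --rows '[[[-0.001, 0, 0], [0, 0, 0], -0.4], [[0, 0, 0], [0, 0, 0], -0.4]]'

```text
t: 9.95
tool_pos: [511.3, -241.9, 19.8]
orientation: [-0.058, 0.998, -0.0, 0.0]
wrist_force: [0.4, -0.9, -0.3]
grip_width: 0.702
grasp_force: 0.1
```

>>> apply_moves --rows '[[[-0.001, 0, 0], [0, 0, 0], -0.4], [[0, 0, 0], [0, 0, 0], -0.4]]'

```text
t: 10.12
tool_pos: [512.3, -241.8, 19.8]
orientation: [-0.058, 0.998, -0.0, 0.0]
wrist_force: [-0.7, -0.1, -0.2]
grip_width: 0.7
grasp_force: 0.2
```

>>> apply_moves --rows '[[[-0.001, 0, 0], [0, 0, 0], -0.4], [[0, 0, 0], [0, 0, 0], -0.4]]'

```text
t: 10.28
tool_pos: [513.3, -241.7, 19.8]
orientation: [-0.058, 0.998, -0.0, 0.0]
wrist_force: [-0.5, 0.8, 0.7]
grip_width: 0.701
grasp_force: 0.2
```

>>> apply_moves --rows '[[[-0.001, 0, 0], [0, 0, 0], -0.4], [[0, 0, 0], [0, 0, 0], -0.4]]'

```text
t: 10.45
tool_pos: [514.3, -241.6, 19.8]
orientation: [-0.058, 0.998, -0.0, 0.0]
wrist_force: [-0.4, 0.1, 1.3]
grip_width: 0.699
grasp_force: 0.1
```

>>> apply_moves --rows '[[[-0.001, 0, 0], [0, 0, 0], -0.4], [[0, 0, 0], [0, 0, 0], -0.4]]'

```text
t: 10.62
tool_pos: [515.0, -241.4, 19.7]
orientation: [-0.058, 0.998, 0.0, -0.0]
wrist_force: [-0.3, -0.4, 0.2]
grip_width: 0.704
grasp_force: 0.4
```

>>> apply_moves --rows '[[[-0.001, 0, 0], [0, 0, 0], -0.4], [[0, 0, 0], [0, 0, 0], -0.4]]'

```text
t: 10.78
tool_pos: [515.4, -241.3, 19.6]
orientation: [-0.058, 0.998, 0.0, -0.001]
wrist_force: [-2.3, -0.6, 0.7]
grip_width: 0.703
grasp_force: 1.0
```

>>> apply_moves --rows '[[[-0.001, 0, 0], [0, 0, 0], -0.4], [[0, 0, 0], [0, 0, 0], -0.4], [[0, 0, 0], [0, 0, 0], -0.4]]'

```text
t: 11.03
tool_pos: [516.1, -241.2, 19.5]
orientation: [-0.058, 0.998, 0.0, -0.001]
wrist_force: [-5.4, -0.9, 2.1]
grip_width: 0.699
grasp_force: 2.2
```

```bash
python3 - <<'E'
from h import *
st=status.get_state();print(st["t"],st["tool_pos"],st["wrist_force"],st["orientation"],st["grasp_force"])
E
```

```text
11.0333 [ 516.06126447 -241.19980781   19.50578218] [-5.41507438 -0.87250929  2.05563603] [-5.78886327e-02  9.98322481e-01  9.88258585e-05 -1.05869885e-03] 2.178808394819498
```

>>> apply_moves --rows '[[[0.004, 0, 0], [0, 0, 0], -0.4], [[0.008, 0, 0], [0, 0, 0], -0.4], [[0.015, 0, 0], [0, 0, 0], -0.4], [[0, 0, -0.039], [0, 0, 0], -0.08], [[0, 0, -0.039], [0, 0, 0], -0.08], [[0, 0, -0.039], [0, 0, 0], -0.08], [[0, 0, -0.039], [0, 0, 0], -0.08], [[0, 0, -0.039], [0, 0, 0], -0.08], [[0, 0, -0.039], [0, 0, 0], -0.08], [[-0.032, 0.0013, 0], [0, 0, 0], -0.08], [[-0.032, 0.0013, 0], [0, 0, 0], -0.08], [[-0.032, 0.0013, 0], [0, 0, 0], -0.08]]'

```text
t: 12.03
tool_pos: [587.0, -229.6, 256.4]
orientation: [-0.058, 0.998, -0.001, 0.003]
wrist_force: [0.5, -0.7, -0.0]
grip_width: 0.541
grasp_force: 0.0
```

>>> apply_moves --rows '[[[-0.032, 0.0013, 0], [0, 0, 0], -0.08], [[0, 0, 0], [0, 0, 0], -0.08], [[0, 0, 0], [0, 0, 0], -0.08], [[0, 0, 0], [0, 0, 0], -0.08]]'

```text
t: 12.37
tool_pos: [616.6, -224.2, 253.4]
orientation: [-0.058, 0.998, 0.0, -0.0]
wrist_force: [-0.4, 0.3, 0.2]
grip_width: 0.541
grasp_force: 0.0
```

```bash
python3 - <<'E'
from h import *
import pickle
st=status.get_state(); im=cams.get_image("wrist"); print(st["t"],st["tool_pos"],st["orientation"],st["grip_width"])
pickle.dump((st,im),open("w6.pkl","wb")); cv2.imwrite("pics/w6.png",im[:,:,::-1])
m=((im.max(2)<70)*255).astype(np.uint8)
m[:, :225]=0; m[:,415:]=0; m[:160]=0; m[230:]=0
n,_,s,c=cv2.connectedComponentsWithStats(m)
for i in range(1,n):
    if s[i,4]>200: print(s[i],c[i],onz("wrist",c[i],74,st).round(1))
E
```

```text
12.3667 [ 616.61245774 -224.24500975  253.40179636] [-5.82410953e-02  9.98302520e-01  1.78220966e-04 -1.48944601e-04] 0.5407132052688305
```

View pics/w6.png

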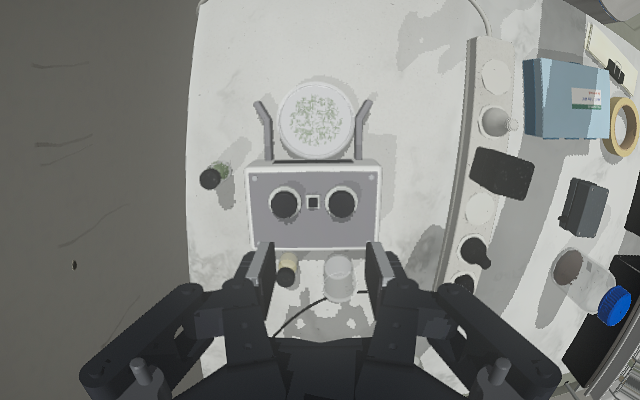

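The dish is home between the jaws, centre (317,120), its rim meeting the box front at row 158. The keys are at about (285,203) and (342,203), and the bystanders look unmoved.

```bash
python3 - <<'E'
from h import *
import pickle
st,im=pickle.load(open("w6.pkl","rb"))
g=cv2.cvtColor(im,cv2.COLOR_RGB2GRAY)
for x0 in (262,320):
    cr=g[180:228,x0:x0+46]; 
    for th in (55,75):
        m=((cr<th)*255).astype(np.uint8); n,_,s,c=cv2.connectedComponentsWithStats(m)
        if n>1:
            i=1+s[1:,4].argmax(); b=s[i]; cc=(b[0]+(b[2]-1)/2+x0,b[1]+(b[3]-1)/2+180)
            print(th,b,cc,c[i]+[x0,180],onz("wrist",cc,74,st).round(1),onz("wrist",c[i]+[x0,180],74,st).round(1))
for nm,p,z in [("fl",(382,162),56),("fr",(246,162),56),("bl",(379,247),56),("br",(251,249),56),("jl",(370,100),20),("jr",(255,102),20)]: print(nm,onz("wrist",p,z,st).round(1))
P=[onz("wrist",p,15,st)[:2].round(1) for p in [(278,120),(357,120),(317,82),(317,158)]]; print(P)
E
```

```text
55 [34 20  1  3  3] (np.float64(296.0), np.float64(201.0)) [296. 201.] [ 639.8 -245.6   74. ] [ 639.8 -245.6   74. ]
75 [  9  12  26  26 526] (np.float64(283.5), np.float64(204.5)) [283.78897338 204.31749049] [ 645.  -258.1   74. ] [ 644.8 -257.8   74. ]
55 [13 13  1  1  1] (np.float64(333.0), np.float64(193.0)) [333. 193.] [ 627.  -209.3   74. ] [ 627.  -209.3   74. ]
75 [  9  11  25  27 533] (np.float64(341.0), np.float64(204.0)) [341.13883677 203.65853659] [ 637.6 -199.6   74. ] [ 637.3 -199.5   74. ]
fl [ 592.1 -160.6   56. ]
fr [ 608.6 -303.8   56. ]
bl [ 690.2 -146.5   56. ]
br [ 710.3 -293.6   56. ]
jl [ 528.1 -176.9   20. ]
jr [ 544.9 -306.8   20. ]
[array([ 563.7, -278.8]), array([ 553.2, -188.1]), array([ 515.2, -239. ]), array([ 603.4, -228.8])]
```

>>> apply_moves --rows '[[[0, 0, 0], [0, 0, -0.009], -0.08], [[-0.0238, -0.0076, 0], [0, 0, 0], -0.08], [[0, 0, 0.03], [0, 0, 0], -0.08], [[0, 0, 0.03], [0, 0, 0], -0.08], [[0, 0, 0.03], [0, 0, 0], -0.08], [[0, 0, 0.03], [0, 0, 0], -0.08], [[0, 0, 0.015], [0, 0, 0], -0.08], [[0, 0, 0.01], [0, 0, 0], -0.08], [[0, 0, 0], [0, 0, 0], -0.08], [[0, 0, 0], [0, 0, 0], -0.08], [[0, 0, 0], [0, 0, 0], -0.08]]'

```text
t: 13.33
tool_pos: [642.4, -229.5, 111.2]
orientation: [-0.062, 0.998, -0.001, 0.002]
wrist_force: [0.6, -0.7, -0.2]
grip_width: 0.541
grasp_force: 0.0
```

```bash
python3 - <<'E'
from h import *
st=status.get_state(); im=cams.get_image("wrist"); b=cams.get_image("top");print(st["t"],st["tool_pos"],st["orientation"],st["wrist_force"],st["joint_pos"])
cv2.imwrite("pics/w7.png",np.vstack([im[150:],cv2.resize(b[100:240,340:500],(640,560),interpolation=cv2.INTER_CUBIC)[:350]])[:,:,::-1])
E
```

```text
13.3333 [ 642.37684484 -229.54625122  111.2331856 ] [-6.24138344e-02  9.98048501e-01 -7.38814897e-04  1.77681024e-03] [ 0.61708471 -0.71469773 -0.23799229] [-3.43216256e-01  6.82610597e-01  3.25474710e-01  1.20981211e+00
  4.46814371e-05 -4.68125257e-01]
```

View pics/w7.png

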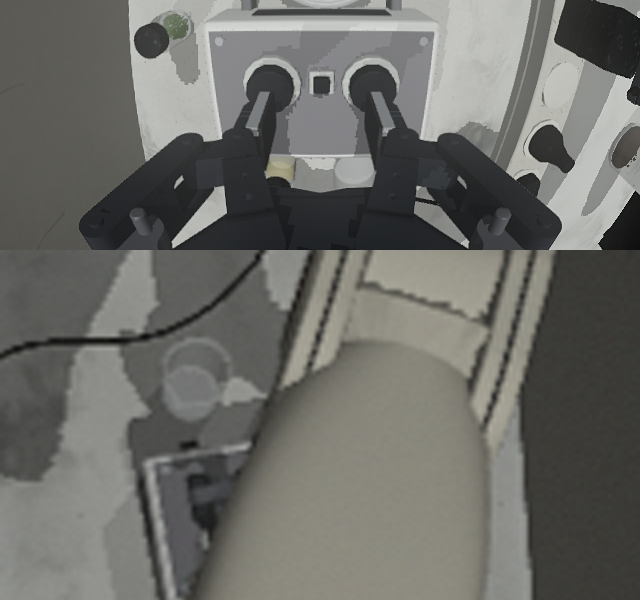

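The tips are over both keys (keys at (270,85) and (370,85), tips just above them, slightly wide), with the cancel key at (321,83) clear between. I'll close slightly and press.

>>> apply_moves --rows '[[[0, 0, 0.005], [0, 0, 0], -0.02], [[0, 0, 0.005], [0, 0, 0], -0.02], [[0, 0, 0.003], [0, 0, 0], -0.02], [[0, 0, 0], [0, 0, 0], -0.02], [[0, 0, 0], [0, 0, 0], -0.02]]'

```text
t: 13.85
tool_pos: [641.0, -228.7, 95.1]
orientation: [-0.063, 0.998, 0.0, -0.001]
wrist_force: [-0.5, -0.7, 0.1]
grip_width: 0.512
grasp_force: 0.0
```

>>> apply_moves --rows '[[[0, 0, 0.002], [0, 0, 0], -0.02], [[0, 0, 0], [0, 0, 0], -0.02]]'

```text
t: 14.02
tool_pos: [641.7, -229.0, 93.9]
orientation: [-0.063, 0.998, -0.0, 0.0]
wrist_force: [0.2, 0.0, 2.5]
grip_width: 0.513
grasp_force: 1.1
```

>>> apply_moves --rows '[[[0, 0, 0.002], [0, 0, 0], -0.02], [[0, 0, 0], [0, 0, 0], -0.02]]'

```text
t: 14.18
tool_pos: [641.7, -229.0, 92.2]
orientation: [-0.063, 0.998, -0.0, 0.0]
wrist_force: [-0.2, -0.4, 3.2]
grip_width: 0.51
grasp_force: 1.9
```

>>> apply_moves --rows '[[[0, 0, 0.002], [0, 0, 0], -0.02], [[0, 0, 0], [0, 0, 0], -0.02]]'

```text
t: 14.35
tool_pos: [641.7, -229.0, 90.3]
orientation: [-0.063, 0.998, -0.0, 0.001]
wrist_force: [-1.0, 0.7, 4.8]
grip_width: 0.51
grasp_force: 2.8
```

>>> apply_moves --rows '[[[0, 0, 0.002], [0, 0, 0], -0.02], [[0, 0, 0], [0, 0, 0], -0.02]]'

```text
t: 14.52
tool_pos: [641.7, -229.0, 88.6]
orientation: [-0.063, 0.998, -0.0, 0.001]
wrist_force: [-1.4, 0.4, 7.2]
grip_width: 0.509
grasp_force: 3.6
```

>>> apply_moves --rows '[[[0, 0, 0.002], [0, 0, 0], -0.02], [[0, 0, 0], [0, 0, 0], -0.02]]'

```text
t: 14.68
tool_pos: [641.7, -229.0, 88.0]
orientation: [-0.063, 0.998, -0.0, 0.001]
wrist_force: [-3.9, 1.4, 11.9]
grip_width: 0.508
grasp_force: 5.9
```

>>> apply_moves --rows '[[[0, 0, 0.001], [0, 0, 0], -0.02], [[0, 0, 0], [0, 0, 0], -0.02]]'

```text
t: 14.85
tool_pos: [641.7, -229.0, 88.0]
orientation: [-0.063, 0.998, -0.0, 0.001]
wrist_force: [-5.5, 2.2, 16.0]
grip_width: 0.508
grasp_force: 7.5
```

>>> apply_moves --rows '[[[0, 0, 0.001], [0, 0, 0], -0.02], [[0, 0, 0], [0, 0, 0], -0.02], [[0, 0, 0], [0, 0, 0], -0.02], [[0, 0, 0], [0, 0, 0], -0.02], [[0, 0, 0], [0, 0, 0], -0.02], [[0, 0, 0], [0, 0, 0], -0.02], [[0, 0, 0], [0, 0, 0], -0.02], [[0, 0, 0], [0, 0, 0], -0.02], [[0, 0, 0], [0, 0, 0], -0.02], [[0, 0, 0], [0, 0, 0], -0.02], [[0, 0, 0], [0, 0, 0], -0.02], [[0, 0, 0], [0, 0, 0], -0.02]]'

```text
t: 15.85
tool_pos: [641.7, -229.0, 87.9]
orientation: [-0.063, 0.998, -0.001, 0.001]
wrist_force: [-6.7, 1.3, 18.5]
grip_width: 0.51
grasp_force: 9.2
```

```bash
python3 - <<'E'
from h import *
st=status.get_state(); im=cams.get_image("wrist");print(st["t"],st["tool_pos"],st["orientation"],st["wrist_force"],st["ft_torque"],st["grasp_force"])
cv2.imwrite("pics/w8.png",cv2.resize(im[130:290,220:420],(800,600))[:,:,::-1])
E
```

```text
15.85 [ 641.71644683 -229.02865034   87.94212238] [-6.25526896e-02  9.98040524e-01 -5.44146704e-04  1.40599436e-03] [-6.65994513  1.33540329 18.53940202] [ 0.58297109  1.40309182 -0.00697449] 9.170692559564486
```

View pics/w8.png

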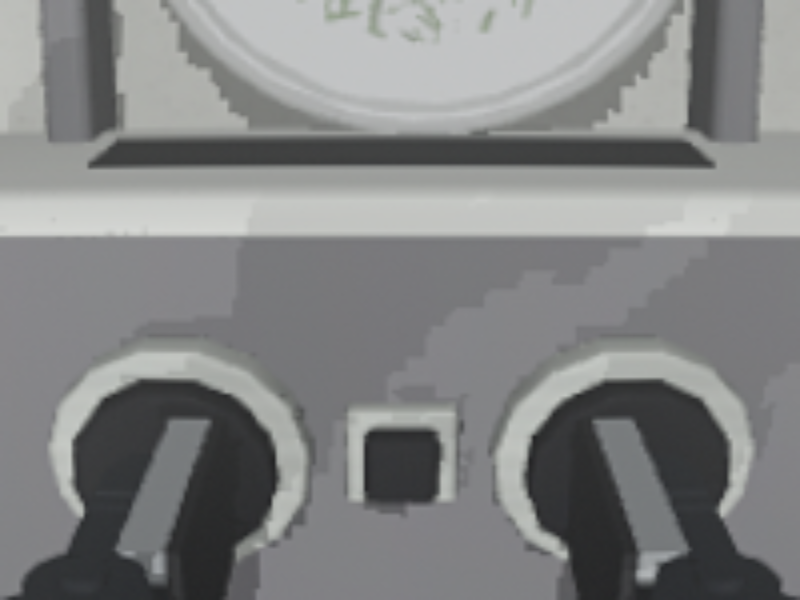

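Both tips are centred on the black caps at (175,460) and (625,460), the cancel key at (403,465) is untouched, and the dish still meets the box. The moment suggests the left key carries more of the load, so I'll add force and a slight tilt to the right.

>>> apply_moves --rows '[[[0, 0, 0.001], [-0.006, 0, 0], -0.02], [[0, 0, 0.001], [-0.006, 0, 0], -0.02], [[0, 0, 0], [0, 0, 0], -0.02], [[0, 0, 0], [0, 0, 0], -0.02]]'

```text
t: 16.23
tool_pos: [641.9, -229.3, 87.9]
orientation: [-0.062, 0.998, 0.005, 0.002]
wrist_force: [-8.8, 4.5, 25.9]
grip_width: 0.507
grasp_force: 12.6
```

```bash
python3 - <<'E'
from h import *
st=status.get_state(); print(st["t"],st["tool_pos"],st["orientation"],st["wrist_force"],st["ft_torque"],st["grasp_force"])
E
```

```text
16.2333 [ 641.87378563 -229.27659139   87.86733764] [-0.06237348  0.99803988  0.00484576  0.00157312] [-8.83724715  4.48551645 25.86359445] [ 0.37665196  1.98220102 -0.14641963] 12.616689854767174
```

>>> apply_moves --rows '[[[0, 0, 0], [0.007, 0, 0], -0.02], [[0, 0, 0], [0, 0, 0], -0.02], [[0, 0, 0], [0, 0, 0], -0.02], [[0, 0, 0], [0, 0, 0], -0.02], [[0, 0, 0], [0, 0, 0], -0.02], [[0, 0, 0], [0, 0, 0], -0.02]]'

```text
t: 16.73
tool_pos: [641.9, -229.2, 87.9]
orientation: [-0.062, 0.998, 0.001, 0.002]
wrist_force: [-8.7, 4.3, 25.2]
grip_width: 0.509
grasp_force: 12.7
```

```bash
python3 - <<'E'
from h import *
F=[];T=[]
for i in range(5):
    st=status.get_state(); F.append(st["wrist_force"]);T.append(st["ft_torque"]); cams.get_image("wrist")
F=np.mean(F,0);T=np.mean(T,0); print(st["t"],st["tool_pos"],st["orientation"],F,T,"ry mm",[1000*(T[0]-L*F[1])/F[2] for L in (.2,.22)],st["grasp_force"])
E
```

```text
16.9333 [ 641.84716864 -229.16577835   87.84967652] [-0.06233164  0.99805267  0.00152624  0.00181579] [-9.266751    3.9106402  25.07076169] [ 0.62210995  1.99686181 -0.14126565] ry mm [np.float64(-6.382657818376831), np.float64(-9.502339815300111)] 12.657912842953465
```

Both keys are now bottomed with well over 4 N each. Holding about 3.5 s.

>>> apply_moves --rows '[[[0, 0, 0], [0, 0, 0], -0.02], [[0, 0, 0], [0, 0, 0], -0.02], [[0, 0, 0], [0, 0, 0], -0.02], [[0, 0, 0], [0, 0, 0], -0.02], [[0, 0, 0], [0, 0, 0], -0.02], [[0, 0, 0], [0, 0, 0], -0.02], [[0, 0, 0], [0, 0, 0], -0.02], [[0, 0, 0], [0, 0, 0], -0.02], [[0, 0, 0], [0, 0, 0], -0.02], [[0, 0, 0], [0, 0, 0], -0.02], [[0, 0, 0], [0, 0, 0], -0.02], [[0, 0, 0], [0, 0, 0], -0.02]]'

```text
t: 17.98
tool_pos: [641.8, -229.2, 87.9]
orientation: [-0.062, 0.998, 0.002, 0.002]
wrist_force: [-9.2, 3.1, 24.8]
grip_width: 0.512
grasp_force: 12.7
```

>>> apply_moves --rows '[[[0, 0, 0], [0, 0, 0], -0.02], [[0, 0, 0], [0, 0, 0], -0.02], [[0, 0, 0], [0, 0, 0], -0.02], [[0, 0, 0], [0, 0, 0], -0.02], [[0, 0, 0], [0, 0, 0], -0.02], [[0, 0, 0], [0, 0, 0], -0.02], [[0, 0, 0], [0, 0, 0], -0.02], [[0, 0, 0], [0, 0, 0], -0.02], [[0, 0, 0], [0, 0, 0], -0.02], [[0, 0, 0], [0, 0, 0], -0.02], [[0, 0, 0], [0, 0, 0], -0.02], [[0, 0, 0], [0, 0, 0], -0.02]]'

```text
t: 18.98
tool_pos: [641.8, -229.2, 87.9]
orientation: [-0.062, 0.998, 0.002, 0.002]
wrist_force: [-9.2, 3.7, 25.5]
grip_width: 0.504
grasp_force: 12.7
```

>>> apply_moves --rows '[[[0, 0, 0], [0, 0, 0], -0.02], [[0, 0, 0], [0, 0, 0], -0.02], [[0, 0, 0], [0, 0, 0], -0.02], [[0, 0, 0], [0, 0, 0], -0.02], [[0, 0, 0], [0, 0, 0], -0.02], [[0, 0, 0], [0, 0, 0], -0.02], [[0, 0, 0], [0, 0, 0], -0.02], [[0, 0, 0], [0, 0, 0], -0.02], [[0, 0, 0], [0, 0, 0], -0.02], [[0, 0, 0], [0, 0, 0], -0.02], [[0, 0, 0], [0, 0, 0], -0.02], [[0, 0, 0], [0, 0, 0], -0.02]]'

```text
t: 19.98
tool_pos: [641.9, -229.2, 87.9]
orientation: [-0.062, 0.998, 0.001, 0.002]
wrist_force: [-8.9, 3.8, 25.0]
grip_width: 0.508
grasp_force: 12.7
```

>>> apply_moves --rows '[[[0, 0, 0], [0, 0, 0], -0.02], [[0, 0, 0], [0, 0, 0], -0.02], [[0, 0, 0], [0, 0, 0], -0.02], [[0, 0, -0.006], [0, 0, 0], -0.02], [[0, 0, -0.012], [0, 0, 0], -0.02], [[0, 0, -0.03], [0, 0, 0], -0.02], [[0, 0, -0.03], [0, 0, 0], -0.02], [[0, 0, -0.03], [0, 0, 0], -0.02], [[0, 0, -0.03], [0, 0, 0], -0.02], [[0, 0, -0.03], [0, 0, 0], -0.02], [[0, 0, 0], [0, 0, 0], -0.02], [[0, 0, 0], [0, 0, 0], -0.02]]'

```text
t: 20.98
tool_pos: [642.6, -230.2, 252.3]
orientation: [-0.063, 0.998, 0.001, 0.002]
wrist_force: [1.0, 0.2, 0.4]
grip_width: 0.505
grasp_force: 0.0
```

>>> apply_moves --rows '[[[0.02, 0, 0], [0, 0, 0], -0.02], [[0, 0, 0], [0, 0, 0], -0.02], [[0, 0, 0], [0, 0, 0], -0.02], [[0, 0, 0], [0, 0, 0], -0.02], [[0, 0, 0], [0, 0, 0], -0.02], [[0, 0, 0], [0, 0, 0], -0.02]]'

```text
t: 21.48
tool_pos: [622.1, -232.1, 249.3]
orientation: [-0.063, 0.998, 0.003, -0.0]
wrist_force: [-0.6, 0.7, -0.4]
grip_width: 0.51
grasp_force: 0.0
```

```bash
python3 - <<'E'
from h import *
st=status.get_state(); im=cams.get_image("wrist");print(st["t"],st["tool_pos"],st["wrist_force"],np.abs(st["qvel"]).max())
cv2.imwrite("pics/w9.png",im[:,:,::-1])
E
```

```text
21.4833 [ 622.08718735 -232.1278748   249.30494211] [-0.62524247  0.66103252 -0.44910337] 0.0021647507461102313
```

View pics/w9.png

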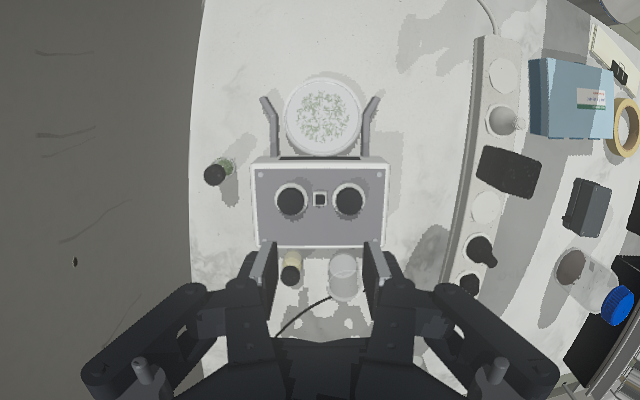

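The dish is still home at (323,116) against the box front, both keys are up at (291,200) and (349,200), the bystanders are in place and the robot touches nothing.

```bash
python3 -c "
from workcell import ticket
print(ticket.sign_off())"
```

```text
the job is handed in; nothing more can be done
None
```

I pushed the dish home against the reader, held both round keys fully down together for over three seconds and released them, then handed the job in at about 21.5 s; the cancel key and the other things look untouched in the last picture.

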